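# Unpack a glass dust bell and hold it up level

### The job

Swing both side flaps of the small carton well back past upright, so that they lean outwards, while the glass dust bell inside stays where it is. Then take the bell by its knob, lift it straight up out of the carton and keep it upright all the way; finish while still holding it, level and still, with its bottom rim about 10 cm above the carton's top edge and over the middle of the carton. Leave the loupe, the small tin and the tweezers beside the carton where they are.

Things in the scene. Friction and masses are not known exactly. Their poses are not given: they have to be found in the camera images.
- carton: Brown cardboard carton, open on top, fixed to the worktop: 120 x 120 mm outside, 80 mm high, walls 4 mm. Origin: centre of its underside; z up; at yaw 0 x points away from the robot, y to its left (yaw within 0.4 rad of that). Hinged flaps on the +y (left) and -y (right) top edges; short end flaps at +x and -x are fixed, folded down outside. Inside, grey packing up to 40 mm high holds the bell.
- flap_left (a joint): Angle of the left (+y) flap, rad: 0 = level inwards over the opening, pi/2 = upright, more = leaning outwards, at most 3.5. Starts at 0.75 to 1.15. Its stiff crease keeps it where it is left; about 0.3 N at the free edge moves it. 112 mm along carton x, 50 mm from crease to free edge, 3 mm thick. A fingertip just above the rim, moved from the middle outward past the crease, swings it over.
- flap_right (a joint): Angle of the right (-y) flap, mirror image of the left: same size, stiffness, start range and meaning (0 = level inwards, pi/2 = upright, more = leaning outwards).
- flap_left_edge (a point): Middle of the left flap's free edge.
- flap_right_edge (a point): Middle of the right flap's free edge.
- dust_bell: Glass dust bell, a whitish dome 80 mm across, 60 mm high, with a knob on top; 0.06 to 0.13 kg. It stands upright in the carton, within 3 mm of its middle. Origin: centre of its bottom rim, at the start 20 mm above the worktop; z up through the knob; x and y within 0.1 rad of the carton's. Below 42 mm above the origin count it as a solid 78 mm block that fingertips cannot enter.
- bell_knob (a point): Middle of the bell's knob, on its axis 51 mm above its origin. The knob is 18 mm wide along the bell's x and y and 18 mm high (42 to 60 mm above the origin); at the start its top is level with the carton's rim, with 47 mm free from the knob to the carton's walls on each side.
- flap_left_hinge (a point): Middle of the left flap's crease, on the carton's top edge (carton y = +60 mm, z = 80 mm); the crease runs along carton x. Obstacle beyond it on this side: the fixed desk lamp, whose shade (about 170 mm across) hangs 340 mm and more above the worktop, centred 0.62 m ahead of the robot base and 0.23 m to its left; pass in front of it.
- flap_right_hinge (a point): Middle of the right flap's crease (carton y = -60 mm, z = 80 mm), along carton x.
- loupe: Black eye loupe, 38 mm across, 33 mm high, standing loose on the worktop to the right of the carton. Origin: centre of its underside. To be left alone.
- small_tin: Round aluminium tin, 47 mm across, 14 mm high, lying loose to the left of the carton. Origin: centre of its underside. To be left alone.
- tweezers: Steel tweezers, 120 mm long along their y, 11 mm wide, 10 mm high, lying loose between the carton and the robot. Origin: centre of the underside. To be left alone.
Not all that is in view belongs to the job. There is more than one size of the carton; the job needs the larger. What is shaped like the dust_bell but black is not meant.

How it is judged (in metres and radians):
On the way, in this order (a step that is already met when the one before it is completed fails the run):
1. both flaps lean outwards (beyond 1.75 rad) while the bell still stands in the carton (value of joint each of flap_left, flap_right above 1.75 rad and z of dust_bell in the frame of carton below 0.03 m), for 0.2 s.
2. the bell is out of the carton, its bottom rim above the carton's top edge, in the fingers' grip (z of dust_bell in the frame of carton above 0.09 m and contact force between dust_bell and carton below 0.05 N and contact force between the fingers and dust_bell above 0.3 N), for 0.2 s.
At the end, for the whole second after the job is handed in: Both flaps beyond 1.75 rad; the bell in the fingers' grip, touching no part of the carton, its bottom rim 50 to 150 mm above the carton's top edge, within 50 mm of over the carton's middle along each of its sides, within 0.1 rad of level, slower than 20 mm/s and 0.15 rad/s (z of dust_bell in the frame of carton between 0.13 and 0.23 m and x of dust_bell in the frame of carton between -0.05 and 0.05 m and y of dust_bell in the frame of carton between -0.05 and 0.05 m and angle between dust_bell's own z axis and vertical below 0.1 rad and linear speed of dust_bell below 0.02 m/s and angular speed of dust_bell below 0.15 rad/s and contact force between the fingers and dust_bell above 0.3 N and contact force between dust_bell and carton below 0.05 N and value of joint each of flap_left, flap_right above 1.75 rad); the arm keeps its last pose, push and grip.
It fails at once if the bell is tipped by more than 0.3 rad (angle between dust_bell's own z axis and vertical above 0.3 rad).
It fails at once if the loupe, the tin or the tweezers are moved by more than 25 mm (distance of any of loupe, small_tin, tweezers from where it was at the start of the episode above 0.025 m).
It also fails if it takes over 54 s, if anything falls off the work surface, if the arm or the gripper's body presses on something with over 40 N, if the wrist force passes 120 N, or if a joint passes its speed limit or range.

### The arm

A 6-joint arm with a two-finger parallel gripper is mounted at the origin on a cart in front of the work surface, level with it; the furniture and walls round the work are solid. World frame = base frame: x ahead of the robot, y to its left, z up, the work surface at z = 0. Lengths are in m, angles in degrees, forces in N, time in s.
With the tool pointing down it reaches from about 0.275 to 0.975 m from the base axis. Payload 8.4 kg.
Tool frame: the origin (TCP) lies midway between the tips of the shut fingers; the grasp point (between the pads) lies 19 mm behind it; z points along the fingers, y is the direction in which the jaws open and shut (so a half turn about z gives the same grasp; the last joint's range is limited). The gripper opens to 92 mm and grips with 3 to 60 N. Pads are 20 mm wide; open, the fingers measure 128 mm over their backs; the gripper's body (75 mm by 189 mm) begins 69 mm behind the grasp point.
Start: joints at [-68.721, 20.225, 93.587, -0, 66.188, -0.138], TCP at [0.228, -0.582, 0.215] pointing down, gripper open.
Joint ranges: [-150.9, 150.9], [-52.94, 120.26], [3.33, 152.33], [-74.26, 254.26], [0, 154.13], [-172.89, 172.89]. Speed limits (degrees/s): [127.2, 127.2, 159.86, 180, 180, 180].

### API

Orientations are given as [roll, pitch, yaw] about the fixed x, y, z axes, in that order (R = Rz(yaw) Ry(pitch) Rx(roll)).
In Python, from rig import arm gives the robot as it stands.
- The arm moves only by the tool send_rows, never from a script. Its argument "targets" is a list of rows, each a list of 6 numbers: the shift along the world's x, y, z in m, then the turn, a rotation vector about the world's x, y, z in rad. In form: [[dx, dy, dz, rx, ry, rz], ...]. A call has 1 to 12 rows; each row is the pose to reach, as a shift and turn from the pose commanded when the call began; what a row does not reach only later rows make up. A row lasts 1/12 s, in which the tool goes at most 41.7 mm and 7.16 degrees, less where a joint would pass 70% of its speed; a pose out of reach is approached as far as the arm can. A call with a gripper value outside its range is refused whole. "hand" is the closure, from 0 (fully open) to 1 (shut), set as the call begins (left out, the last holds). The fingers move at their own pace and stop on an object; the grip force is fixed at half the most. Time passes only in rows, so rows that repeat a pose let the fingers close. It gives the time, the measured TCP pose, the force and the opening at its end, in the units of the state.
- arm.state(): the state, without advancing time (a new reading comes with each control period).
- arm.camera(name): name is "side" or "top" or "wrist"; returns a dict with "color" (480x640x3 uint8, blue, green, red), "camera_matrix" (3x3 intrinsics, pixels), "k1" (the pictures are not rectified: a ray, as slopes to the right and down, at radius r is drawn at 1 + k1 r^2 times it, then the intrinsics apply), "R" (3x3) and "t" (3): a world point X has camera coordinates R X + t. Camera axes: x right, y down, z forward; pixel columns grow to the right and rows downward; lengths in m; the calibration is good to about 2 mm. A picture is of the moment at which its call begins. There is no depth.
- arm.finish_job(): hands the job in, once; it reports no verdict.
The state is a dict: "t": time; "q": joint angles; "joint_velocities": joint speeds; "effort": joint torques, N m; "ee_pos": TCP position; "ee_rot": TCP orientation; "contact_force": force on the tool from outside, world axes, zero at the start; "wrist_torque": the same for the moment, N m; "grip_width": opening from 0.0 (shut) to 1.0 (fully open).
Only numpy, scipy, OpenCV 4.12 (cv2) and the standard library are available. Lean on these libraries where they do the work, as an engineer would, in place of code of your own. Each camera call takes 0.05 s, during which the arm holds its last target.

## Working session

There is one attempt and no reset: what is moved stays moved. The work goes in short steps, Python scripts to look and compute and a tool call to move; the robot and the scene stay as the last step left them, time stands still between calls to the robot, and variables do not carry over. Pictures are saved under pics/ and viewed, and the job is handed in when it is done.

Besides the shell and the picture viewer there is one more tool, called after "Request:" as name(argument=value, ...) on one line, values as JSON. send_rows: Moves the arm, as the interface text tells. Its arguments: {"type":"object","properties":{"targets":{"type":"array","items":{"type":"array","items":{"type":"number"}}},"hand":{"type":"number"}},"required":["targets"]}

```bash
mkdir -p pics
cat > h.py <<'E'
import numpy as np,cv2
from rig import arm
def pix(c,X):
    X=np.atleast_2d(X)@np.array(c["R"]).T+np.array(c["t"]);s=X[:,:2]/X[:,2:]
    s=s*(1+c["k1"]*(s**2).sum(1,keepdims=True));K=np.array(c["camera_matrix"])
    return s@K[:2,:2].T+K[:2,2]
def ray(c,uv):
    K=np.array(c["camera_matrix"]);uv=np.atleast_2d(uv);d=(uv-K[:2,2])/[K[0,0],K[1,1]];s=d.copy()
    for _ in range(20): s=d/(1+c["k1"]*(s**2).sum(1,keepdims=True))
    R=np.array(c["R"]);r=np.c_[s,np.ones(len(s))]@R
    return -R.T@np.array(c["t"]),r
def onz(c,uv,z):
    o,r=ray(c,uv);return o+r*((z-o[2])/r[:,2:])
E
python3 - <<'E'
from h import *
import pickle
d={}
for n in("side","top","wrist"):
    c=arm.camera(n);d[n]=c;cv2.imwrite(f"pics/{n}0.png",c["color"])
    R=np.array(c["R"]);print(n,-R.T@np.array(c["t"]),R[2])
pickle.dump(d,open("c0.pkl","wb"));print(arm.state())
E
```

```text
side [ 0.49827339 -0.77048176  0.4170604 ] [-0.03725306  0.91323825 -0.40571924]
top [0.34223436 0.00606613 0.93899044] [ 0.15966772 -0.00426863 -0.98716159]
wrist [ 0.30606522 -0.55166711  0.38537179] [-0.27562001 -0.10743685 -0.95524391]
{'t': 0.15, 'q': array([-6.87198873e+01,  2.02544781e+01,  9.36176125e+01,  1.81905225e-05,
        6.61882370e+01, -1.38554528e-01]), 'joint_velocities': array([-0.002435  , -0.05940179, -0.20319363,  0.00774318,  0.07307995,
       -0.0070806 ]), 'effort': array([ 1.54196798e-03, -5.94208539e+01, -3.34471214e+01,  6.98428438e-02,
        2.05941597e-02, -6.29612919e-05]), 'ee_pos': array([ 0.22809373, -0.58149736,  0.2140366 ]), 'ee_rot': array([-1.79939673e+02, -1.62520338e-04,  2.14186598e+01]), 'contact_force': array([-0.1875837 ,  0.47436202, -0.00113126]), 'wrist_torque': array([ 0.00612212,  0.00917866, -0.04177007]), 'grip_width': 0.9993138407945638}
```

View pics/top0.png

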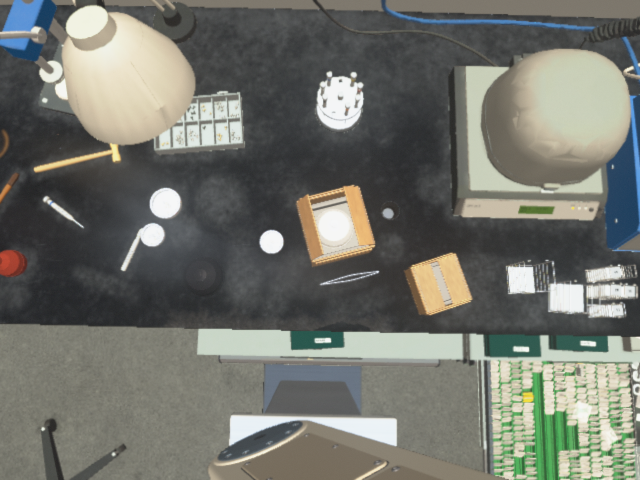

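View pics/side0.png

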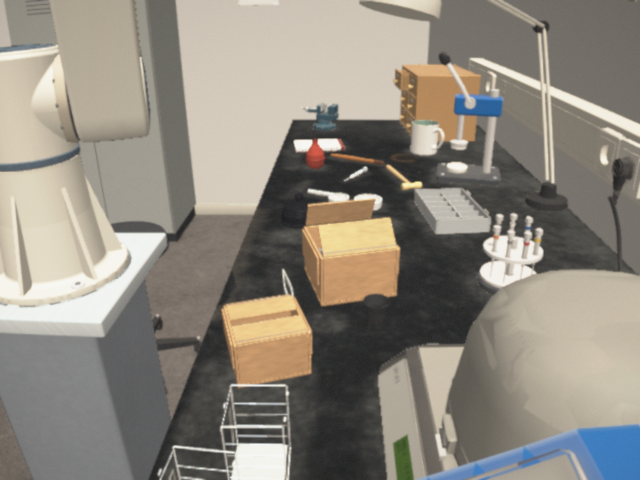

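Candidates: the carton is either (336,225), larger with a white dome inside, or (438,284), smaller and nearly shut. The bell is either the white dome at (335,226) or the dark shape at about (206,276). I choose the carton and dome at (336,225), and check that in a close crop.

Run:
```python
from h import *
a=cv2.imread("pics/top0.png");b=cv2.imread("pics/side0.png")
x=cv2.resize(a[165:305,240:410],(680,560),interpolation=cv2.INTER_CUBIC);cv2.imwrite("pics/crt.png",x)
x=cv2.resize(b[180:320,270:430],(800,700)[:2] and (640,560),interpolation=cv2.INTER_CUBIC);cv2.imwrite("pics/crs.png",x)
```

```text
(no output)
```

View pics/crt.png

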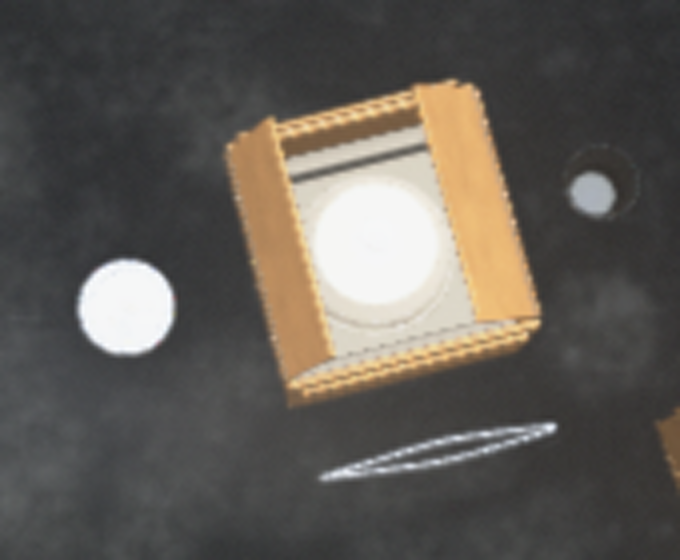

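View pics/crs.png

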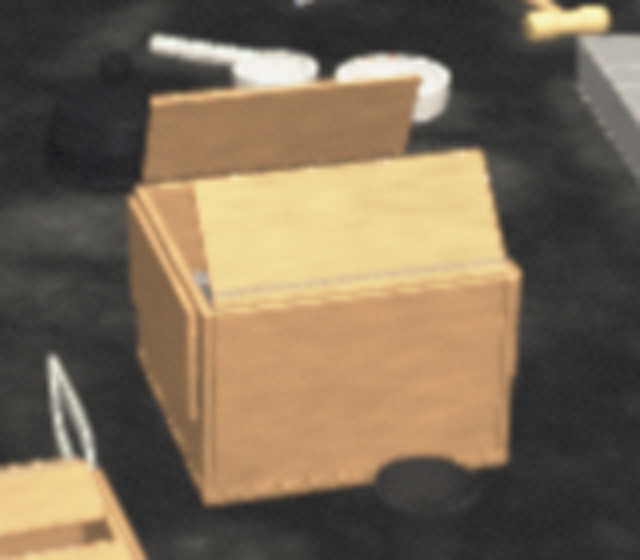

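View pics/wrist0.png

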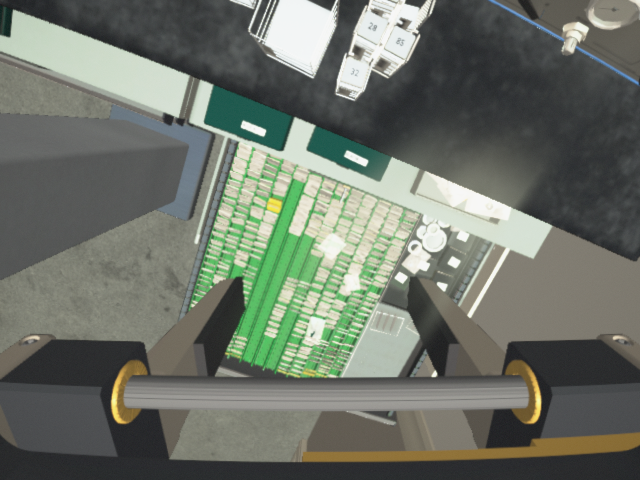

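The crops confirm the choice. The large open carton is centred near top pixel (336,225), with the white dome at (334,226). The loupe is at (389,213), the tin at (271,242) and the tweezers at (350,278). Now I'll fit the carton pose and flap angles.

Run:
```python
from h import *
import pickle
from scipy.optimize import least_squares
d=pickle.load(open("c0.pkl","rb"))
def fl(s,u,a,r): return [s and u, s*(0.06-r*np.cos(a)), 0.08+r*np.sin(a)]
T={("L",1,0):(228,150),("L",-1,0):(290,385),("L",1,1):(273,120),("L",-1,1):(330,357),
("R",1,0):(478,88),("R",-1,0):(540,318),("R",1,1):(415,85),("R",-1,1):(477,318)}
S={("R",-1,0):(212,303),("R",1,0):(507,262),("R",-1,1):(196,180),("R",1,1):(483,150),("L",-1,1):(152,98),("L",1,1):(420,78)}
def P(p,k):
    x,y,w,aL,aR=p;s=1 if k[0]=="L" else -1;a=aL if s>0 else aR
    X=np.array(fl(s,k[1]*0.056,a,0.05*k[2]));c,n=np.cos(w),np.sin(w)
    return [x+c*X[0]-n*X[1],y+n*X[0]+c*X[1],X[2]]
def res(p):
    r=[]
    for D,n,o in((T,"top",(240,165)),(S,"side",(270,180))):
        for k,v in D.items(): r+=list(pix(d[n],P(p,k))[0]-np.array(v)/4-o)
    return np.array(r)
f=least_squares(res,[0.45,0,0.2,1,1],loss="soft_l1");print(f.x,np.degrees(f.x[2]));print(res(f.x).reshape(-1,2).round(1).tolist())
c=d["top"]
print("knob",onz(c,[[240+373/4,165+236/4]],0.08),"tin",onz(c,[[271.5,241.5]],.014),"loupe",onz(c,[[390,210]],.03),"tw",onz(c,[[320,284],[379,272]],.005))
np.save("fit.npy",f.x)
```

```text
[ 0.51256324 -0.03503758  0.27342916  1.12629789  0.86102206] 15.666336905809281
[[0.1, 0.4], [-0.4, -0.9], [-0.2, -1.0], [1.5, -0.0], [-0.8, 0.4], [-0.3, -0.3], [-0.3, -0.1], [0.6, 1.0], [0.4, 1.9], [0.1, 3.2], [-1.2, -0.4], [-0.6, -0.6], [-0.0, -0.2], [0.8, -1.8]]
knob [[ 0.51131126 -0.03048875  0.08      ]] tin [[0.48618614 0.08936426 0.014     ]] loupe [[ 0.55184632 -0.14495634  0.03      ]] tw [[ 0.40417809 -0.00899675  0.005     ]
 [ 0.43040835 -0.12635644  0.005     ]]
```

Request:
send_rows(targets=[[0.004,0.01,0.004,0,0,0.03],[0.012,0.035,0.01,0,0,0.08],[0.02,0.065,0.015,0,0,0.15],[0.03,0.095,0.02,0,0,0.23],[0.04,0.125,0.03,0,0,0.31],[0.05,0.155,0.035,0,0,0.39],[0.06,0.185,0.04,0,0,0.47],[0.07,0.215,0.045,0,0,0.55],[0.08,0.245,0.05,0,0,0.63],[0.09,0.275,0.05,0,0,0.69],[0.096,0.297,0.05,0,0,0.73],[0.1,0.31,0.05,0,0,0.75]], hand=1)

```text
t: 1.15
ee_pos: [0.3282, -0.2689, 0.2648]
ee_rot: [180.0, -0.0, 64.7]
contact_force: [-0.3, -0.1, -0.2]
grip_width: 0.155
```

Request:
send_rows(targets=[[0.006,0.008,0,0,0,0.03],[0.02,0.026,0,0,0,0.08],[0.037,0.048,0,0,0,0.15],[0.055,0.072,0,0,0,0.22],[0.075,0.098,0,0,0,0.3],[0.095,0.124,0,0,0,0.38],[0.115,0.15,-0.003,0,0,0.46],[0.135,0.176,-0.006,0,0,0.54],[0.155,0.202,-0.01,0,0,0.61],[0.17,0.222,-0.013,0,0,0.67],[0.179,0.234,-0.015,0,0,0.705],[0.183,0.239,-0.015,0,0,0.715]])

```text
t: 2.15
ee_pos: [0.5121, -0.031, 0.249]
ee_rot: [-180.0, -0.0, 105.6]
contact_force: [-0.8, -0.3, 1.0]
grip_width: 0.001
```

Run:
```python
from h import *
for n in("top","wrist","side"):
    c=arm.camera(n);cv2.imwrite(f"pics/{n}1.png",c["color"])
    if n=="wrist":
        f=np.load("fit.npy");w=f[2];R=np.array([[np.cos(w),-np.sin(w)],[np.sin(w),np.cos(w)]])
        for X in([0,0,.08],[.06,.06,.08],[.06,-.06,.08],[-.06,.06,.08],[-.06,-.06,.08]):
            p=np.r_[f[:2]+R@X[:2],X[2]];u=pix(c,p)[0];print(X,u);cv2.circle(c["color"],tuple(int(v) for v in u),3,(0,0,255),-1)
        cv2.imwrite("pics/wrist1.png",c["color"])
s=arm.state();print(s["ee_pos"],s["ee_rot"])
```

```text
[0, 0, 0.08] [325.58107921 222.16811765]
[0.06, 0.06, 0.08] [385.80356526 163.60584364]
[0.06, -0.06, 0.08] [380.33949404 275.11398974]
[-0.06, 0.06, 0.08] [265.13206609 163.82611713]
[-0.06, -0.06, 0.08] [271.03469711 275.30908457]
[ 0.51098302 -0.03297525  0.24949675] [-1.79963896e+02  6.45155836e-03  1.05369796e+02]
```

View pics/wrist1.png

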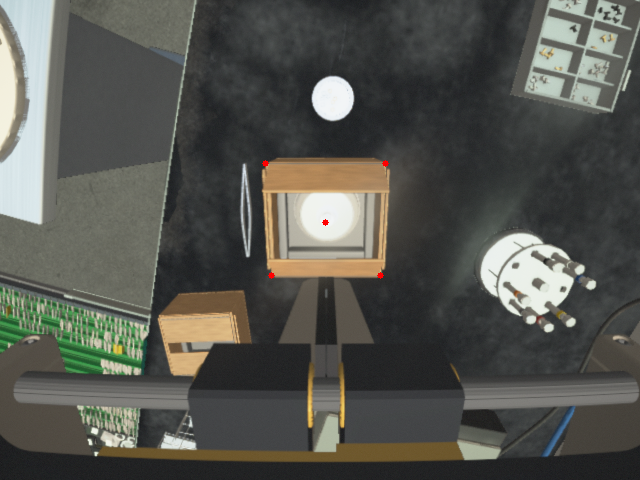

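View pics/side1.png

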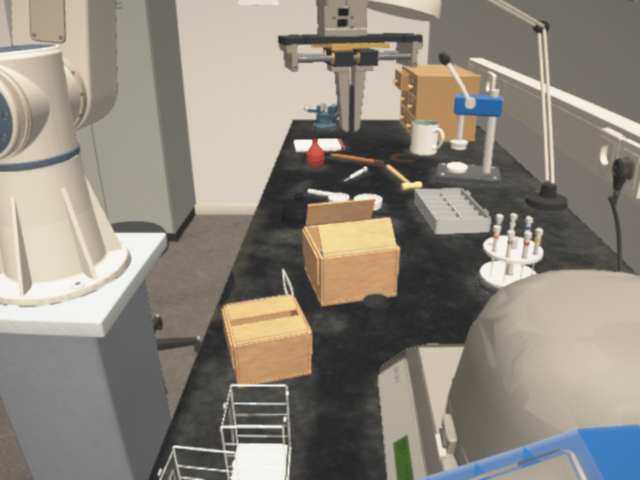

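Run:
```python
from h import *
c=arm.camera("wrist");a=c["color"][150:290,245:405]
x=cv2.resize(a,(800,700),interpolation=cv2.INTER_CUBIC).astype(float)
x=np.clip((x-150)*2.4,0,255).astype(np.uint8);cv2.imwrite("pics/k.png",cv2.resize(x,(640,560)))
f=np.load("fit.npy")
for z in(.02,.062,.071,.08):print(z,(pix(c,np.r_[f[:2],z])[0]-[245,150])*4)
t=arm.camera("top");a=t["color"][195:255,305:365];print("top",[(z,(pix(t,np.r_[f[:2],z])[0]-[305,195])*9) for z in(.02,.062,.08)])
x=cv2.resize(cv2.imread("pics/top0.png")[195:255,305:365],(540,540),interpolation=cv2.INTER_CUBIC).astype(float);cv2.imwrite("pics/kt.png",np.clip((x-190)*4,0,255).astype(np.uint8))
```

```text
0.02 [328.10905132 234.63399061]
0.062 [328.65338109 266.95836862]
0.071 [328.78579711 274.82560695]
0.08 [328.92468462 283.07896392]
top [(0.02, array([262.62741864, 308.02992475])), (0.062, array([271.98850349, 272.00587205])), (0.08, array([276.2715784 , 255.52279772]))]
```

View pics/k.png

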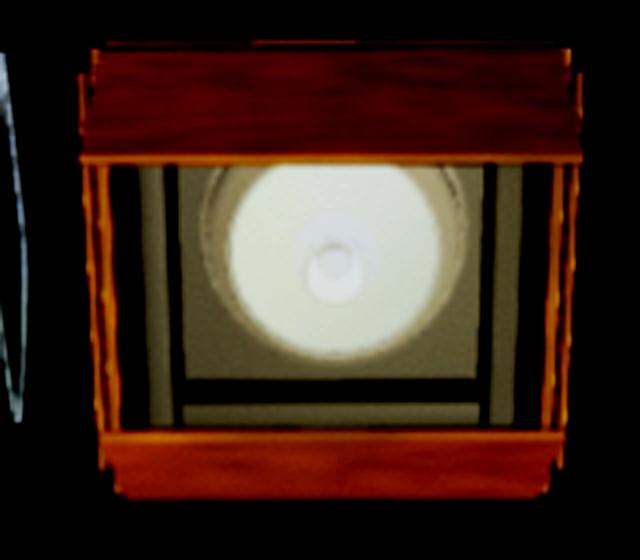

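View pics/kt.png

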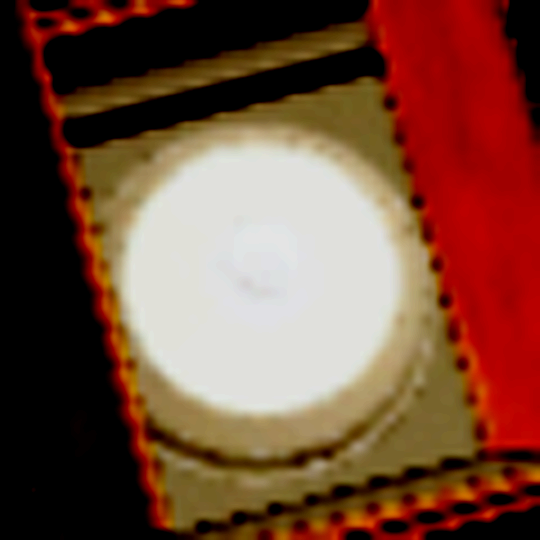

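Request:
send_rows(targets=[[0,0,-0.01,0,0,0],[0,0,-0.03,0,0,0],[0,0,-0.05,0,0,0],[0,0,-0.07,0,0,0],[0,0,-0.09,0,0,0],[0,0,-0.11,0,0,0],[0,0,-0.13,0,0,0],[0,0,-0.145,0,0,0],[0,0,-0.155,0,0,0],[0,0,-0.158,0,0,0],[0,0,-0.158,0,0,0]])

```text
t: 3.32
ee_pos: [0.5106, -0.0332, 0.091]
ee_rot: [-179.9, -0.0, 105.3]
contact_force: [0.1, -0.9, 1.0]
grip_width: 0.003
```

Request:
send_rows(targets=[[-0.001,0.004,0,0,0,0],[-0.003,0.011,0,0,0,0],[-0.005,0.018,0,0,0,0],[-0.007,0.025,0,0,0,0],[-0.009,0.032,0,0,0,0],[-0.011,0.039,0,0,0,0],[-0.013,0.046,0,0,0,0],[-0.015,0.053,0,0,0,0],[-0.017,0.06,0,0,0,0],[-0.019,0.067,0,0,0,0],[-0.021,0.073,0,0,0,0],[-0.021,0.075,0,0,0,0]])

```text
t: 4.32
ee_pos: [0.4897, 0.0431, 0.0915]
ee_rot: [-180.0, -0.0, 105.4]
contact_force: [1.3, 0.3, 0.5]
grip_width: 0.006
```

Run:
```python
from h import *
a=arm.camera("side")["color"][100:320,230:480];b=arm.camera("top")["color"][165:305,240:410]
cv2.imwrite("pics/s2.png",np.hstack([cv2.resize(a,(400,352)),cv2.resize(b,(400,352))]))
```

```text
(no output)
```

View pics/s2.png

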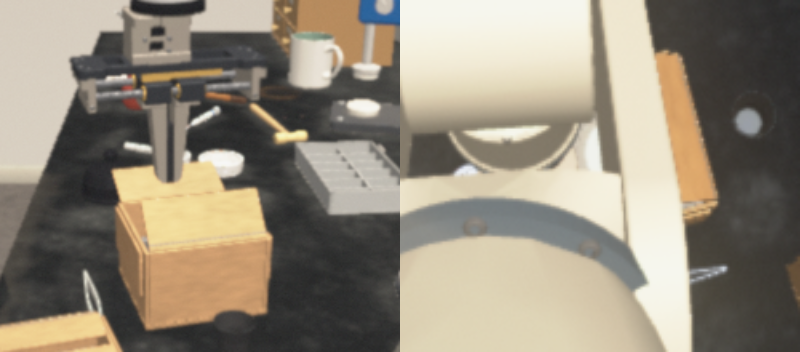

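Left flap has swung outwards (side view around (165,185)). Now I'll sweep to the right.

Request:
send_rows(targets=[[0.002,-0.007,0,0,0,0],[0.005,-0.018,0,0,0,0],[0.008,-0.03,0,0,0,0],[0.012,-0.043,0,0,0,0],[0.015,-0.055,0,0,0,0],[0.018,-0.065,0,0,0,0],[0.02,-0.072,0,0,0,0],[0.022,-0.079,0,0,0,0],[0.024,-0.086,0,0,0,0],[0.026,-0.093,0,0,0,0],[0.028,-0.1,0,0,0,0]])

```text
t: 5.33
ee_pos: [0.5184, -0.0583, 0.0916]
ee_rot: [-180.0, -0.0, 105.4]
contact_force: [-0.2, 0.8, -0.0]
grip_width: -0.002
```

Request:
send_rows(targets=[[0.002,-0.007,0,0,0,0],[0.004,-0.014,0,0,0,0],[0.006,-0.021,0,0,0,0],[0.008,-0.028,0,0,0,0],[0.01,-0.035,0,0,0,0],[0.012,-0.042,0,0,0,0],[0.014,-0.048,0,0,0,0],[0.015,-0.053,0,0,0,0],[0.015,-0.053,0,0,0,0]])

```text
t: 6.08
ee_pos: [0.5337, -0.1119, 0.0916]
ee_rot: [180.0, 0.0, 105.3]
contact_force: [0.5, 0.5, 0.0]
grip_width: 0.007
```

Request:
send_rows(targets=[[-0.001,0.004,0.005,0,0,0],[-0.003,0.01,0.02,0,0,0],[-0.006,0.02,0.04,0,0,0],[-0.01,0.035,0.06,0,0,0],[-0.014,0.05,0.08,0,0,0],[-0.018,0.063,0.095,0,0,0],[-0.021,0.074,0.105,0,0,0],[-0.022,0.079,0.108,0,0,0],[-0.022,0.079,0.108,0,0,0]], hand=0.5)

```text
t: 6.83
ee_pos: [0.5113, -0.0308, 0.2002]
ee_rot: [179.9, 0.0, 105.4]
contact_force: [-0.3, -0.0, -0.3]
grip_width: 0.501
```

Run:
```python
from h import *
a=arm.camera("side")["color"][100:320,230:480];c=arm.camera("wrist");b=c["color"]
cv2.imwrite("pics/s3.png",np.hstack([cv2.resize(a,(400,352)),cv2.resize(b,(400,352))]))
f=np.load("fit.npy")
for z in(.02,.062,.08):print(z,pix(c,np.r_[f[:2],z])[0])
cv2.imwrite("pics/w3.png",b);print(arm.state()["ee_pos"])
```

```text
0.02 [326.56793975 219.82434033]
0.062 [326.69977451 230.50480411]
0.08 [326.76690666 235.94685324]
[ 0.51094455 -0.03184299  0.19898338]
```

View pics/s3.png

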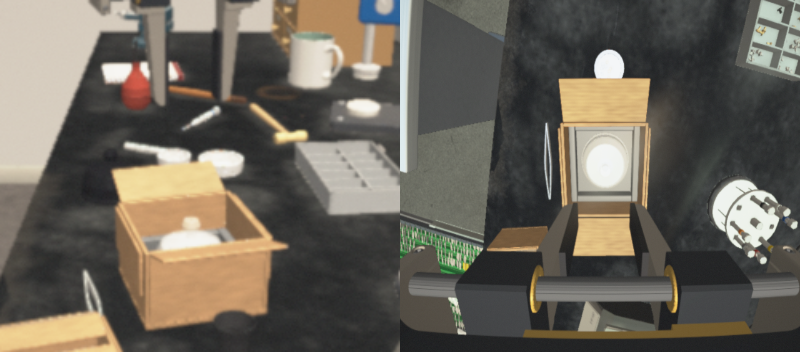

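View pics/w3.png

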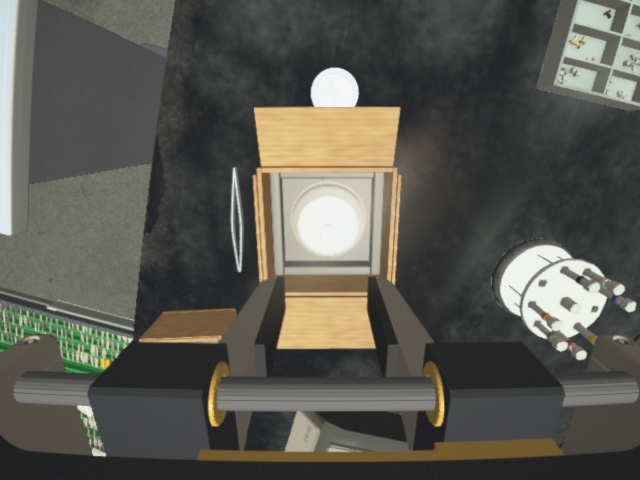

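Both flaps lean well outwards and the bell is undisturbed at (330,222). Next is a closer look at the knob, plus a measurement of the flap angles.

Run:
```python
from h import *
import pickle
c=arm.camera("wrist");s=arm.camera("side");pickle.dump((c,s),open("c3.pkl","wb"))
a=cv2.resize(c["color"][180:280,280:380],(400,400),interpolation=cv2.INTER_CUBIC).astype(float);a=np.clip((a-190)*4,0,255)
b=cv2.resize(s["color"][220:270,320:380],(480,400),interpolation=cv2.INTER_CUBIC)
cv2.imwrite("pics/k3.png",np.hstack([a[:,:320],b]).astype(np.uint8))
f=np.load("fit.npy")
for z in(.02,.062,.071,.08):print(z,(pix(c,np.r_[f[:2],z])[0]-[280,180])*4,(pix(s,np.r_[f[:2],z])[0]-[320,220])*8+[320,0])
```

```text
0.02 [187.95096612 158.65188368] [549.047799   404.03311054]
0.062 [188.53223335 201.33141415] [551.31128734 215.56139342]
0.071 [188.67618369 211.90807706] [551.79441317 174.11018087]
0.08 [188.82826156 223.08497613] [552.27662084 132.27797674]
```

View pics/k3.png

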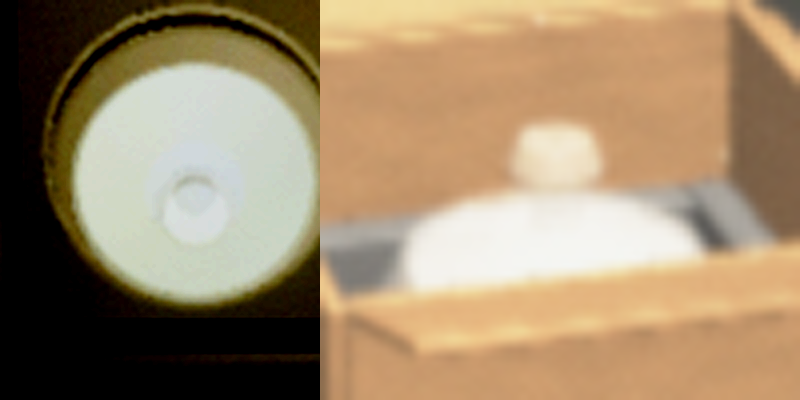

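Request:
send_rows(targets=[[0.001,0,-0.01,0,0,0],[0.0025,-0.001,-0.025,0,0,0],[0.0025,-0.001,-0.045,0,0,0],[0.0025,-0.001,-0.065,0,0,0],[0.0025,-0.001,-0.085,0,0,0],[0.0025,-0.001,-0.1,0,0,0],[0.0025,-0.001,-0.112,0,0,0],[0.0025,-0.001,-0.12,0,0,0],[0.0025,-0.001,-0.126,0,0,0],[0.0025,-0.001,-0.13,0,0,0],[0.0025,-0.001,-0.132,0,0,0],[0.0025,-0.001,-0.132,0,0,0]])

```text
t: 8.03
ee_pos: [0.5138, -0.0329, 0.0674]
ee_rot: [-180.0, -0.0, 105.4]
contact_force: [0.1, 0.2, 0.4]
grip_width: 0.5
```

Run:
```python
from h import *
c=arm.camera("wrist")["color"];s=arm.camera("side")["color"]
cv2.imwrite("pics/k4.png",np.hstack([cv2.resize(c[150:350,220:420],(400,400)),cv2.resize(s[200:280,310:390],(400,400),interpolation=cv2.INTER_CUBIC)]))
print(arm.state()["ee_pos"],arm.state()["contact_force"])
```

```text
[ 0.51410485 -0.03287395  0.06800663] [0.59826703 0.87708108 0.41968586]
```

View pics/k4.png

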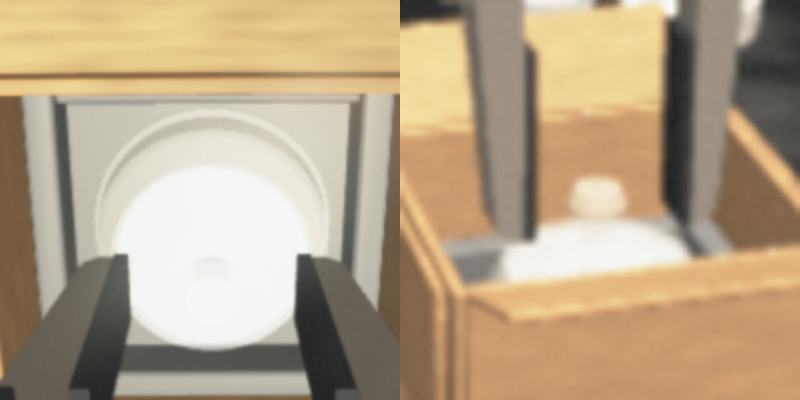

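The knob sits centred between the fingers: (212,285) in the wrist crop, with the pads at 128 and 297. Closing now.

Request:
send_rows(targets=[[0,0,0,0,0,0],[0,0,0,0,0,0],[0,0,0,0,0,0],[0,0,0,0,0,0],[0,0,0,0,0,0],[0,0,0,0,0,0],[0,0,0,0,0,0],[0,0,0,0,0,0]], hand=1)

```text
t: 8.8
ee_pos: [0.5138, -0.0328, 0.0678]
ee_rot: [180.0, 0.0, 105.4]
contact_force: [-0.9, 0.3, 4.4]
grip_width: 0.195
```

Request:
send_rows(targets=[[0,0,0.001,0,0,0],[0,0,0.003,0,0,0],[0,0,0.006,0,0,0],[0,0,0.009,0,0,0],[0,0,0.012,0,0,0],[0,0,0.014,0,0,0],[0,0,0.015,0,0,0],[0,0,0.015,0,0,0]])

```text
t: 9.47
ee_pos: [0.5139, -0.0329, 0.0829]
ee_rot: [180.0, 0.0, 105.4]
contact_force: [0.4, -0.4, -1.7]
grip_width: 0.195
```

Run:
```python
from h import *
c=arm.camera("wrist")["color"];s=arm.camera("side")["color"]
cv2.imwrite("pics/k5.png",np.hstack([cv2.resize(c[150:350,220:420],(400,400)),cv2.resize(s[200:280,310:390],(400,400),interpolation=cv2.INTER_CUBIC)]))
s=arm.state();print(s["ee_pos"],s["contact_force"],s["wrist_torque"],s["grip_width"])
```

```text
[ 0.51372774 -0.03282124  0.08259443] [ 0.31964893 -0.7554644  -1.15659277] [-0.01103638 -0.05631096  0.00157517] 0.1899722648672168
```

View pics/k5.png

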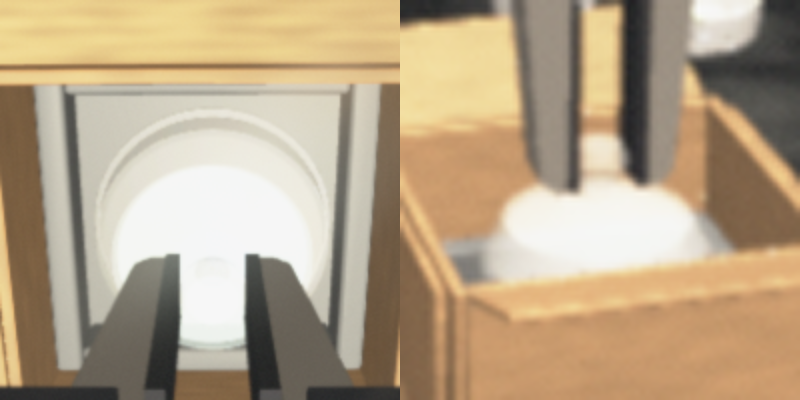

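The bell is lifting with the fingers (dome clearly raised, about 1.2 N weight). Continue straight up.

Request:
send_rows(targets=[[0,0,0.003,0,0,0],[0,0,0.009,0,0,0],[0,0,0.018,0,0,0],[0,0,0.027,0,0,0],[0,0,0.036,0,0,0],[0,0,0.045,0,0,0],[0,0,0.054,0,0,0],[0,0,0.063,0,0,0],[0,0,0.072,0,0,0],[0,0,0.08,0,0,0],[0,0,0.085,0,0,0],[0,0,0.087,0,0,0]])

```text
t: 10.57
ee_pos: [0.5141, -0.0329, 0.1706]
ee_rot: [179.9, 0.0, 105.4]
contact_force: [-0.1, -0.5, -1.6]
grip_width: 0.192
```

Request:
send_rows(targets=[[0,0,0.003,0,0,0],[0,0,0.01,0,0,0],[0,0,0.019,0,0,0],[0,0,0.028,0,0,0],[0,0,0.037,0,0,0],[0,0,0.046,0,0,0],[0,0,0.053,0,0,0],[0,0,0.057,0,0,0],[0,0,0.058,0,0,0],[0,0,0.058,0,0,0],[0,0,0.058,0,0,0],[0,0,0.058,0,0,0]])

```text
t: 11.57
ee_pos: [0.5134, -0.0328, 0.2271]
ee_rot: [-180.0, -0.0, 105.4]
contact_force: [1.2, 0.8, -0.1]
grip_width: 0.194
```

Request:
send_rows(targets=[[0,0,0,0,0,0],[0,0,0,0,0,0],[0,0,0,0,0,0],[0,0,0,0,0,0],[0,0,0,0,0,0],[0,0,0,0,0,0]])

```text
t: 12.07
ee_pos: [0.5137, -0.0328, 0.2276]
ee_rot: [-180.0, 0.0, 105.4]
contact_force: [-0.1, 0.0, -0.2]
grip_width: 0.189
```

Run:
```python
from h import *
c=arm.camera("wrist")["color"];sc=arm.camera("side");s=sc["color"]
f=np.load("fit.npy")
for z in(.18,.24): print(z,(pix(sc,np.r_[.513,-.033,z])[0]-[250,100])*400/220)
cv2.imwrite("pics/k6.png",np.hstack([cv2.resize(c,(400,400)),cv2.resize(s[100:320,250:470],(400,400),interpolation=cv2.INTER_CUBIC)]))
s=arm.state();print(s["t"],s["ee_pos"],s["ee_rot"],s["contact_force"],s["grip_width"])
```

```text
0.18 [181.75200565 135.87544573]
0.24 [182.44766955  63.68603454]
12.1667 [ 0.51373661 -0.03281481  0.22758751] [ 1.79998446e+02 -1.23772451e-03  1.05356571e+02] [-0.26459217  0.55324853 -1.07376438] 0.19152307748599112
```

View pics/k6.png

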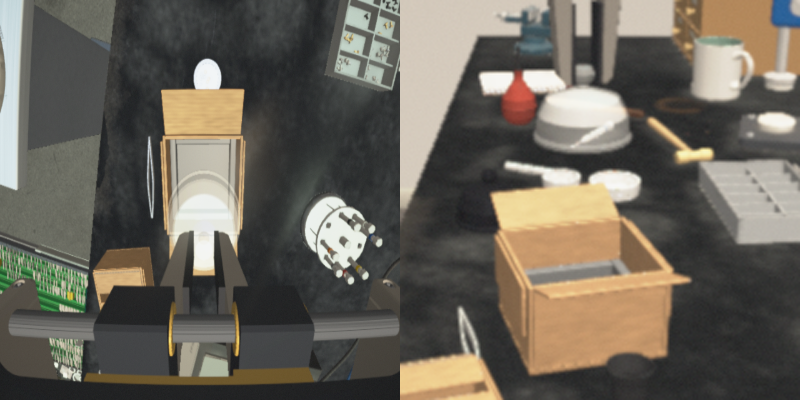

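The bell is held level above the empty carton, with its rim at crop pixel (582,136) as predicted for 0.18 m. One numerical check of the flap angles before handing in.

Run:
```python
from h import *
import pickle
from scipy.optimize import minimize_scalar
f=np.load("fit.npy");w=f[2];R=np.array([[np.cos(w),-np.sin(w)],[np.sin(w),np.cos(w)]])
c,s=pickle.load(open("c3.pkl","rb"))
def e(sg,a,u=0):return np.r_[f[:2]+R@[u,sg*(.06-.05*np.cos(a))],.08+.05*np.sin(a)]
for n,sg,v in(("L",1,107),("R",-1,349)):
    for a in(1.75,2,2.25,2.5,2.75,3):print(n,a,pix(c,e(sg,a))[0].round(0),"seen v",v)
```

```text
L 1.75 [327. 162.] seen v 107
L 2 [327. 144.] seen v 107
L 2.25 [327. 129.] seen v 107
L 2.5 [327. 117.] seen v 107
L 2.75 [327. 109.] seen v 107
L 3 [327. 106.] seen v 107
R 1.75 [328. 333.] seen v 349
R 2 [328. 343.] seen v 349
R 2.25 [328. 349.] seen v 349
R 2.5 [328. 351.] seen v 349
R 2.75 [328. 349.] seen v 349
R 3 [328. 345.] seen v 349
```

```bash
python3 -c "
from rig import arm
print(arm.finish_job())"
```

```text
the job is handed in; nothing more can be done
None
```

I swung both flaps outwards with the shut fingertips, gripped the bell by its knob and lifted it straight up. The job was handed in at about 12.2 s of the 54 s allowed, and no verdict was reported.

**Final checks**
- **Bell:** it looks level in the last picture. Its rim is at the pixel predicted for 0.18 m, which is 10 cm above the carton's top edge. The gripper was about 2 mm from the carton's middle, tool vertical, holding still.
- **Grip:** the opening was 0.19, matching the 18 mm knob, with about 1 N of weight on the wrist.
- **Flaps:** the left is at about 2.8 rad and the right between 2.25 and 2.75 rad, both past the 1.75 rad limit. A single view of the right flap's edge could not pin its angle down further.
- **Loupe, tin and tweezers:** they show no visible movement in the pictures, though I did not measure them again at the end.

None of the checks failed. The one small disagreement was the bell's offset in the carton, 1 to 2.5 mm depending on the camera, which did not affect the grasp.

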